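# Snap the sample capsule shut in the press pliers

## Task

One of the two bench-held press pliers has a round sample capsule waiting between its jaws with the lid still standing proud. Press the handle of those pliers down until the lid snaps shut, then let go so that the handle springs back up and the shut capsule stays where it was in the lower jaw. Do not work the other pliers, whose jaws are empty.

Things in the scene. Friction and masses are not known exactly. Their poses are not given: they have to be found in the camera images.
- pliers: Loaded press pliers fixed on the bench: lower half on a 200 x 90 mm dark steel foot, upper half one straight black-gripped arm hinged at the far (+x) end, sprung open; jaws lie between hinge and handle. Origin on the bench; x from the handles to the hinge, z up. Level hinge axis (y) at x = 85, z = 60 mm. Jaw seat at x = 20 mm. Handle end at x = -155 mm.
- pliers_pad (a point): Centre of the top of the flat finger pad (56 long, 40 wide) on that upper handle; x along the handle to the hinge, y across, z out of the top. Open: 139 mm above the bench, 187 mm horizontally from the hinge, sloping 0.24 rad. All the way down: level, 92 mm up, 200 mm from the hinge. Pressing here takes 2 to 4 N until the lid is met, about 10 N at the click, then it drops to its stop.
- pliers_handle (a joint): Hinge of the loaded pliers' upper handle, rad: 0 sprung fully open, 0.24 all the way down on its stop. A spring brings it back to 0 when let go. The jaw meets the standing lid at about 0.14 and clicks it at about 0.19.
- lid_top (a point): Centre of the lid's top. The capsule lies loose in a shallow ring on the lower jaw of the loaded pliers: round aluminium base 60 mm across, 12 high, two small steel prongs at its sides, plain aluminium disc lid 54 mm across, 6 thick. Lid top 60 mm above the bench while proud, 54 mm when shut. z is up. (An already shut capsule like it may lie on the open bench: not this one.)
- lid (a joint): How far the lid has gone down, m: 0 standing proud, 0.006 shut. It snaps past the prongs at mid travel (0.003), goes home by itself from there and stays shut; let go before that, it comes back up.
- spare_pad (a point): The same point of the pad on the other pliers, alike in every way but with nothing between their jaws. To be left alone.
Things that resemble listed ones, but are neither listed nor needed, are in the scene too. Leave any purple or turquoise look-alike of the part that bears lid_top alone.

How it is judged:
On the way:
1. the loaded pliers are pressed closed and the lid has snapped shut (value of joint pliers_handle above 0.15 rad and value of joint lid above 0.0045 m), for 0.05 s.
At the end, for the whole second after the job is handed in: The lid is shut (over 4.5 of its 6 mm down), the handle of the loaded pliers is back up (under 0.06 rad), the capsule lies level (10 degrees) in its place on the lower jaw (lid top within 15 mm of its start, its closing included), and the other pliers are as they were (pad within 15 mm) (value of joint lid above 0.0045 m and value of joint pliers_handle below 0.06 rad and distance of each of lid_top, spare_pad from where it was at the start of the episode below 0.015 m and angle between lid_top's own z axis and vertical below 0.17 rad); the robot touches nothing.
It fails at once if the empty pliers are worked: their pad moves by more than 15 mm (distance of spare_pad from where it was at the start of the episode above 0.015 m).
It also fails if it takes over 32 s, if anything falls off the work surface, if the arm or the gripper's body presses on something with over 40 N, if the wrist force passes 120 N, or if a joint passes its speed limit or range.

## Robot

A 6-joint arm with a two-finger parallel gripper is mounted at the origin on the work surface. World frame = base frame: x ahead of the robot, y to its left, z up, the work surface at z = 0. Lengths are in m, angles in rad, forces in N, time in s.
With the tool pointing down it reaches from about 0.375 to 0.9 m from the base axis. Payload 3.1 kg.
Tool frame: the origin (TCP) lies at the very end of the fingers, on their centre line; the grasp point (between the pads) lies 19 mm behind it (grip_depth is the distance from the TCP to the grasp point, in m); z points along the fingers, y is the line along which they close (so a half turn about z gives the same grasp; the last joint's range is limited). The gripper opens to 85 mm and grips with 20 to 120 N. Pads are 22 mm wide; open, the fingers measure 114 mm over their backs; the gripper's body (76 mm by 85 mm) begins 54 mm behind the grasp point. The pads swing forward as they close: fully open they stand 13 mm farther back than shut.
Start: joints at [1.058, 0.527, 1.433, -0, 1.181, -0.178], TCP at [0.205, 0.59, 0.231] pointing down, gripper open.
Joint ranges: [-3.08, 3.08], [-0.75, 2.2], [0.22, 2.44], [-1.43, 4.57], [0, 2.65], [-2.85, 2.85]. Speed limits (rad/s): [2.79, 2.79, 3.14, 3.14, 3.14, 3.14].

## Interface

Orientations are given as a unit quaternion [x, y, z, w].
In Python, from station import * gives the robot as it stands.
- The arm moves only by the tool apply_moves, never from a script. Its argument "plan" is a list of rows, each a list of 7 numbers: the shift along the tool's x, y, z in m, then the turn, a rotation vector about the tool's x, y, z in rad, then the gripper command: -1 is fully open, 1 is shut, values between are in proportion. In form: [[dx, dy, dz, wx, wy, wz, jaw], ...]. A call has 1 to 8 rows; each row shifts and turns the commanded pose from where the row before left it, along the tool's axes as they then stand; what a row does not reach is not made up. A row lasts 1/8 s, in which the tool goes at most 62.5 mm and 10.7 degrees, less where a joint would pass 70% of its speed; a pose out of reach is approached as far as the arm can. A call is refused whole if a number of a shift passes 0.0625 or a number of a turn 0.188, either way. A call with a gripper value outside its range is refused whole. The fingers move at their own pace and stop on an object; "force" is the grip in N (left out, the last holds). Time passes only in rows, so rows that do not move let the fingers close. It gives the time, the measured TCP pose, the force, the opening and the grip force at its end, in the units of the state.
- sense(): the state, without advancing time (a new reading comes with each control period).
- snapshot(name): name is "scene" or "top" or "wrist"; returns the picture (480x640x3 uint8, red, green, blue); there is no depth.
- calibration(name): a dict with "camera_matrix" (3x3 intrinsics, pixels), "R" (3x3) and "t" (3): a world point X has camera coordinates R X + t; the wrist camera has in their place "mount" (4x4, takes a point from camera to tool coordinates, whose origin is the TCP and whose axes are the flange's). Camera axes: x right, y down, z forward; pixel columns grow to the right and rows downward; lengths in m; the calibration is good to about 2 mm. The wrist camera is an equidistant fisheye: a pixel r from the principal point sees the ray r / f radians off the axis. A picture is of the moment at which its call begins: read the wrist's pose just before it. calibration takes no time and is no camera call.
- sign_off(): hands the job in; it is judged then, once.
The state is a dict: "t": time; "q": joint angles; "qd": joint speeds; "tau": joint torques, N m; "tcp_pos": TCP position; "tool_rot": TCP orientation; "force": force on the tool from outside, world axes, zero at the start; "ft_torque": the same for the moment, N m; "finger_gap": opening from 0.0 (shut) to 1.0 (fully open); "gripper_force": force on a finger pad.
Only numpy, scipy, OpenCV 4.12 (cv2) and the standard library are available. Lean on these libraries where they do the work, as an engineer would, in place of code of your own. Each camera call takes 0.05 s, during which the arm holds its last target. There are 200 camera calls.

## Working session

There is one attempt and no reset: what is moved stays moved. The work goes in short steps, Python scripts to look and compute and a tool call to move; the robot and the scene stay as the last step left them, time stands still between calls to the robot, and variables do not carry over. Pictures are saved under pics/ and viewed, at most 10 in all, crops included, and the job is handed in when it is done.

Besides the shell and the picture viewer there is one more tool, called by a JSON object that holds its "name" and its "arguments". apply_moves: Moves the arm, as the interface text tells. Its arguments: {"type":"object","properties":{"plan":{"type":"array"},"force":{"type":"number"}},"required":["plan"]}

```bash
mkdir -p pics; python3 - <<'E'
from station import *
import cv2
for n in("scene","top"):
    cv2.imwrite(f"pics/{n}0.png",snapshot(n)[:,:,::-1])
    c=calibration(n);print(n,c)
print(sense())
E
```

```text
scene {'camera_matrix': array([[572.37351006,   0.        , 321.16221805],
       [  0.        , 572.37351006, 233.37417129],
       [  0.        ,   0.        ,   1.        ]]), 'R': array([[-0.31856389,  0.94790078, -0.00107551],
       [ 0.55300747,  0.18492913, -0.81239397],
       [-0.76986998, -0.25939415, -0.58310796]]), 't': array([ 0.14907912, -0.23830993,  1.6465773 ])}
top {'camera_matrix': array([[602.18598657,   0.        , 317.62162526],
       [  0.        , 602.18598657, 240.78014679],
       [  0.        ,   0.        ,   1.        ]]), 'R': array([[ 0.0226324 , -0.99972544,  0.00606831],
       [-0.98502974, -0.02333644, -0.17079759],
       [ 0.17089231, -0.00211191, -0.98528745]]), 't': array([0.01076227, 0.62910716, 1.46983442])}
{'t': 0.1, 'q': array([ 1.05749327e+00,  5.28397849e-01,  1.43381179e+00,  1.31519601e-05,
        1.18143904e+00, -1.78513859e-01]), 'qd': array([ 0.00020357,  0.0008497 , -0.00222066, -0.00147222, -0.00205259,
       -0.00201016]), 'tau': array([-6.11465839e-04, -4.43303740e+01, -1.78585643e+01, -2.71576582e-04,
        3.84079452e-03,  1.60697056e-05]), 'tcp_pos': array([0.20499645, 0.58971041, 0.23040439]), 'tool_rot': array([ 1.66616315e-01,  9.86021271e-01, -9.65061588e-04, -3.54271008e-04]), 'force': array([ 0.59807088, -0.32559809,  0.44535764]), 'ft_torque': array([-0.00382894,  0.0449566 ,  0.01916771]), 'gripper_force': 0.0, 'finger_gap': 1.0016560897774034}
```

View pics/scene0.png

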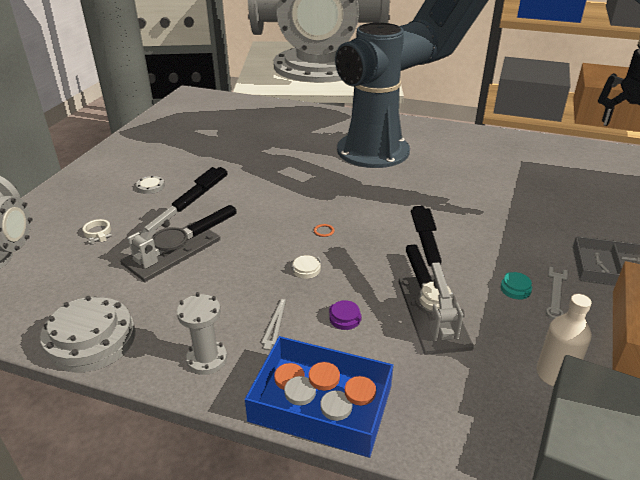

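View pics/top0.png

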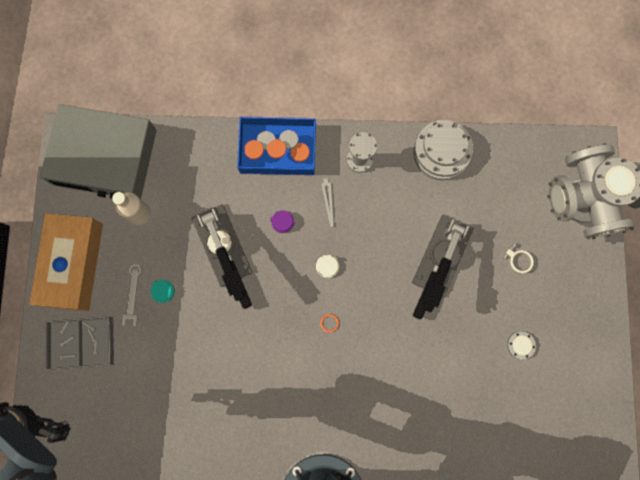

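The loaded candidate is the left pliers in top (jaw at 218,240; pad about 235,285), which is the right pliers in scene (430,295). The pliers at top (440,270) / scene (170,240) show empty jaws. Other look-alikes are the shut white capsule at top (327,266), purple at (283,221) and turquoise at (162,291). I'll check the choice in one close crop.

```bash
python3 - <<'E'
import cv2,numpy as np
s=cv2.imread("pics/scene0.png");t=cv2.imread("pics/top0.png")
a=cv2.resize(s[200:360,380:480],None,fx=3.75,fy=3.75,interpolation=cv2.INTER_CUBIC)
b=cv2.resize(t[195:315,180:270],None,fx=5,fy=5,interpolation=cv2.INTER_CUBIC)
o=np.zeros((600,800,3),np.uint8);o[:600,:375]=a[:600];o[:600,350:800]=b
cv2.imwrite("pics/crop.png",o)
E
```

```text
(no output)
```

View pics/crop.png

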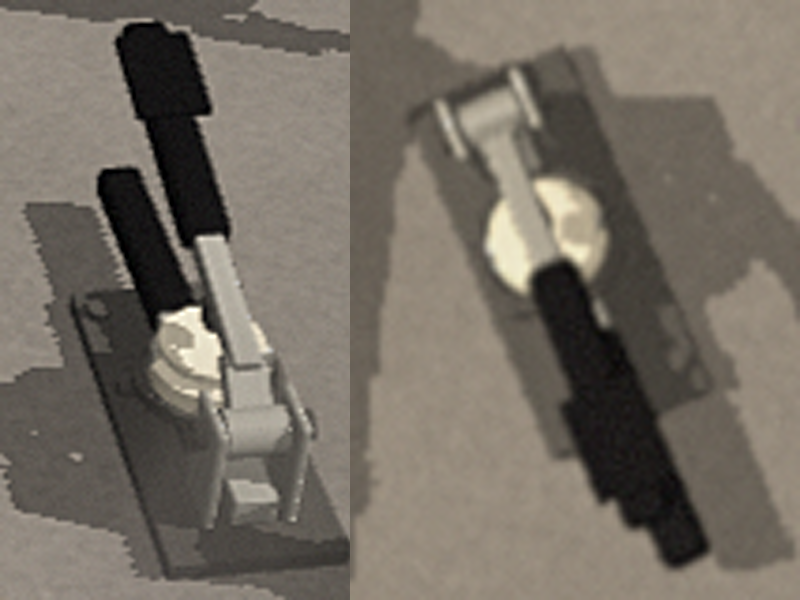

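The crop confirms it: a white proud capsule sits in these jaws. In scene the hinge is at (449,314) and the pad at about (424,219). In top the hinge is at (208,217), the pad at about (232,286) and the handle end at (247,306).

```bash
cat > h.py <<'E'
from station import *
import numpy as np
from scipy.spatial.transform import Rotation as Ro
def onz(n,u,v,z):
    c=calibration(n);K,R,t=map(np.array,(c["camera_matrix"],c["R"],c["t"]))
    d=R.T@np.linalg.inv(K)@[u,v,1];o=-R.T@t
    return o+d*(z-o[2])/d[2]
E
python3 - <<'E'
from h import *
np.set_printoptions(precision=4,suppress=True)
T=lambda x,y:(180+(x-350)/5,195+y/5)
S=lambda x,y:(380+x/3.75,200+y/3.75)
h=onz("top",*T(492,106),.067);print("hinge",h)
print("hinge scene",onz("scene",*S(258,420),.067))
print("lid top",onz("top",*T(547,237),.056))
print("pad top",onz("top",*T(612,455),.139),"scene",onz("scene",*S(165,72),.139))
for c in [(412,118),(570,48),(715,385),(555,460)]:print("foot",onz("top",*T(*c),.005))
e=onz("top",*T(685,550),.145);print("end",e)
p=onz("top",*T(612,455),.139);
for q in(e,p):
  d=(h-q)[:2];print(np.linalg.norm(d),np.arctan2(d[1],d[0]))
s=sense();print(Ro.from_quat(s["tool_rot"]).as_matrix())
E
```

```text
hinge [0.6829 0.3024 0.067 ]
hinge scene [0.6768 0.3071 0.067 ]
lid top [0.6183 0.2731 0.056 ]
pad top [0.5012 0.2237 0.139 ] scene [0.5098 0.2255 0.139 ]
foot [0.6885 0.3554 0.005 ]
foot [0.7282 0.2744 0.005 ]
foot [0.5512 0.1906 0.005 ]
foot [0.5105 0.2714 0.005 ]
end [0.457  0.1868 0.145 ]
0.25371307839806556 0.4731018813435993
0.19800968689496964 0.40864363990774866
[[-0.9445  0.3286 -0.001 ]
 [ 0.3286  0.9445 -0.0018]
 [ 0.0004 -0.002  -1.    ]]
```

```bash
python3 - <<'E'
from h import *
np.set_printoptions(precision=4,suppress=True)
s=sense();R=Ro.from_quat(s["tool_rot"]);d=np.array([.507,.222,.20])-s["tcp_pos"]
for i in range(5):
    print((R.inv().apply(d/10)));R=R*Ro.from_rotvec([0,0,.159])
print("then",R.inv().apply(d/10)); print(R.as_matrix())
E
```

```text
[-0.0406 -0.0248  0.0031]
[-0.044  -0.0181  0.0031]
[-0.0463 -0.0109  0.0031]
[-0.0475 -0.0034  0.0031]
[-0.0474  0.0042  0.0031]
then [-0.0461  0.0116  0.0031]
[[-0.4268  0.9043 -0.001 ]
 [ 0.9043  0.4268 -0.0018]
 [-0.0012 -0.0017 -1.    ]]
```

{"name": "apply_moves", "arguments": {"plan": [[-0.0406, -0.0248, 0.003, 0, 0, 0.159, 1], [-0.044, -0.0181, 0.003, 0, 0, 0.159, 1], [-0.0463, -0.0109, 0.003, 0, 0, 0.159, 1], [-0.0475, -0.0034, 0.003, 0, 0, 0.159, 1], [-0.0474, 0.0042, 0.003, 0, 0, 0.159, 1], [-0.0461, 0.0116, 0.003, 0, 0, 0, 1], [-0.0461, 0.0116, 0.003, 0, 0, 0, 1], [-0.0461, 0.0116, 0.003, 0, 0, 0, 1]]}}

```text
t: 1.1
tcp_pos: [0.4474, 0.2948, 0.2069]
tool_rot: [0.535, 0.845, -0.0, -0.0]
force: [-0.0, 0.1, -0.1]
finger_gap: 0.003
gripper_force: 0.0
```

{"name": "apply_moves", "arguments": {"plan": [[-0.0461, 0.0116, 0.003, 0, 0, 0, 1], [-0.0461, 0.0116, 0.003, 0, 0, 0, 1], [0, 0, 0, 0, 0, 0, 1], [0, 0, 0, 0, 0, 0, 1], [0, 0, 0, 0, 0, 0, 1]]}}

```text
t: 1.72
tcp_pos: [0.506, 0.2236, 0.2012]
tool_rot: [0.535, 0.845, -0.0, -0.0]
force: [0.0, 0.3, -0.6]
finger_gap: 0.003
gripper_force: 0.0
```

```bash
python3 - <<'E'
from h import *
import cv2
s=sense();print(s["tcp_pos"],s["force"],s["finger_gap"],Ro.from_quat(s["tool_rot"]).as_matrix().round(3))
c=calibration("wrist");print({k:np.round(v,4) for k,v in c.items()})
w=snapshot("wrist")[:,:,::-1];p=snapshot("scene")[140:340,350:550,::-1]
o=np.zeros((600,800,3),np.uint8);o[:360,:480]=cv2.resize(w,(480,360));o[:,400:800][:]=0
cv2.imwrite("pics/w1.png",np.hstack([cv2.resize(w,(400,300)),cv2.resize(p,(300,300))]))
E
```

```text
[0.50598467 0.22364027 0.2012034 ] [ 0.01925437  0.28478963 -0.55147386] 0.0033370101858470926 [[-0.428  0.904 -0.001]
 [ 0.904  0.428  0.   ]
 [ 0.    -0.001 -1.   ]]
{'camera_matrix': array([[371.6483,   0.    , 316.428 ],
       [  0.    , 371.6483, 238.9696],
       [  0.    ,   0.    ,   1.    ]]), 'mount': array([[-6.000e-04, -9.592e-01, -2.827e-01,  7.130e-02],
       [ 1.000e+00, -9.000e-04,  8.000e-04, -1.000e-03],
       [-1.000e-03, -2.827e-01,  9.592e-01, -1.421e-01],
       [ 0.000e+00,  0.000e+00,  0.000e+00,  1.000e+00]])}
```

View pics/w1.png

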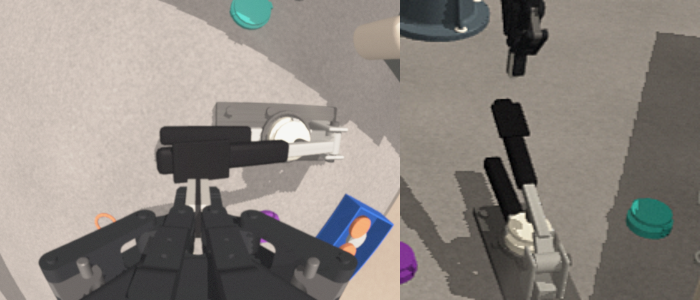

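The wrist view shows the finger tips just off the pad edge. The pad spans columns 172–230 and rows 141–180, so its centre is at about (201,161), or (322,257) at full size.

```bash
python3 - <<'E'
from h import *
s=sense();R=Ro.from_quat(s["tool_rot"]).as_matrix()
c=calibration("wrist");K=c["camera_matrix"];M=np.array(c["mount"])
def ray(u,v,z):
    x,y=(u-K[0][2])/K[0][0],(v-K[1][2])/K[1][1];r=np.hypot(x,y)
    d=np.array([x/r*np.sin(r),y/r*np.sin(r),np.cos(r)])
    d=R@M[:3,:3]@d;o=R@M[:3,3]+s["tcp_pos"];return o+d*(z-o[2])/d[2]
for p in[(322,257),(276,257),(368,257),(322,227),(322,288)]:
    P=ray(*p,.139);print(p,P.round(4),(R.T@(P-s["tcp_pos"])).round(4))
E
```

```text
(322, 257) [0.5084 0.2248 0.139 ] [0.0001 0.0024 0.0624]
(276, 257) [0.4841 0.2133 0.139 ] [ 0.     -0.0245  0.0624]
(368, 257) [0.5328 0.2363 0.139 ] [-0.      0.0294  0.0624]
(322, 227) [0.5006 0.2411 0.139 ] [0.0181 0.0023 0.0624]
(322, 288) [0.5169 0.207  0.139 ] [-0.0197  0.0025  0.0624]
```

{"name": "apply_moves", "arguments": {"plan": [[0, 0.002, 0.03, 0, 0, 0, 1], [0, 0, 0.02, 0, 0, 0, 1], [0, 0, 0.01, 0, 0, 0, 1], [0, -0.003, 0.01, 0, 0, 0, 1], [0, -0.003, 0.01, 0, 0, 0, 1], [0, -0.002, 0.008, 0, 0, 0, 1], [0, 0, 0, 0, 0, 0, 1]]}}

```text
t: 2.7
tcp_pos: [0.5013, 0.2201, 0.1129]
tool_rot: [0.535, 0.845, -0.0, -0.0]
force: [-1.4, -0.0, 3.1]
finger_gap: 0.0
gripper_force: 1.4
```

Contact is made at about 3 N, as expected before the lid is met. I'll keep pressing.

{"name": "apply_moves", "arguments": {"plan": [[0, -0.001, 0.005, 0, 0, 0, 1], [0, -0.001, 0.005, 0, 0, 0, 1], [0, -0.001, 0.004, 0, 0, 0, 1], [0, 0, 0.003, 0, 0, 0, 1], [0, 0, 0, 0, 0, 0, 1]]}}

```text
t: 3.32
tcp_pos: [0.4985, 0.2186, 0.096]
tool_rot: [0.535, 0.845, -0.001, -0.0]
force: [-3.4, -1.8, 4.4]
finger_gap: -0.002
gripper_force: 1.7
```

{"name": "apply_moves", "arguments": {"plan": [[0, 0, 0.003, 0, 0, 0, 1], [0, 0, 0.002, 0, 0, 0, 1], [0, 0, 0, 0, 0, 0, 1], [0, 0, 0, 0, 0, 0, 1]]}}

```text
t: 3.82
tcp_pos: [0.4988, 0.2186, 0.0919]
tool_rot: [0.535, 0.845, -0.0, 0.0]
force: [-2.6, -1.2, 9.0]
finger_gap: -0.001
gripper_force: 4.4
```

The handle is on its stop: z is 0.092 and the force is rising. I'll let it up gently and back off.

{"name": "apply_moves", "arguments": {"plan": [[0, 0.001, -0.006, 0, 0, 0, 1], [0, 0.002, -0.008, 0, 0, 0, 1], [0, 0.002, -0.008, 0, 0, 0, 1], [0, 0.002, -0.008, 0, 0, 0, 1], [0, 0.002, -0.01, 0, 0, 0, 1], [0, 0.002, -0.01, 0, 0, 0, 1], [0, 0, -0.03, 0, 0, 0, 1], [0, 0, -0.05, 0, 0, 0, 1]]}}

```text
t: 4.82
tcp_pos: [0.5073, 0.2231, 0.2207]
tool_rot: [0.535, 0.845, -0.002, -0.002]
force: [1.2, -0.1, 2.0]
finger_gap: -0.0
gripper_force: 0.0
```

{"name": "apply_moves", "arguments": {"plan": [[0.05, 0, -0.02, 0, 0, 0, 1], [0.05, 0, 0, 0, 0, 0, 1], [0, 0, 0, 0, 0, 0, 1], [0, 0, 0, 0, 0, 0, 1]]}}

```text
t: 5.32
tcp_pos: [0.466, 0.3136, 0.2411]
tool_rot: [0.535, 0.845, -0.001, 0.0]
force: [0.1, 0.3, 0.3]
finger_gap: 0.003
gripper_force: 0.0
```

```bash
python3 - <<'E'
from h import *
import cv2
s=sense();print(s["t"],s["tcp_pos"],s["force"])
a=snapshot("scene")[200:360,380:480,::-1];b=cv2.imread("pics/scene0.png")[200:360,380:480]
cv2.imwrite("pics/end.png",cv2.resize(np.hstack([b,a]),None,fx=3.7,fy=3.7,interpolation=cv2.INTER_CUBIC))
E
```

```text
5.325 [0.46598982 0.31361155 0.24109809] [0.11929555 0.32837032 0.34069434]
```

View pics/end.png

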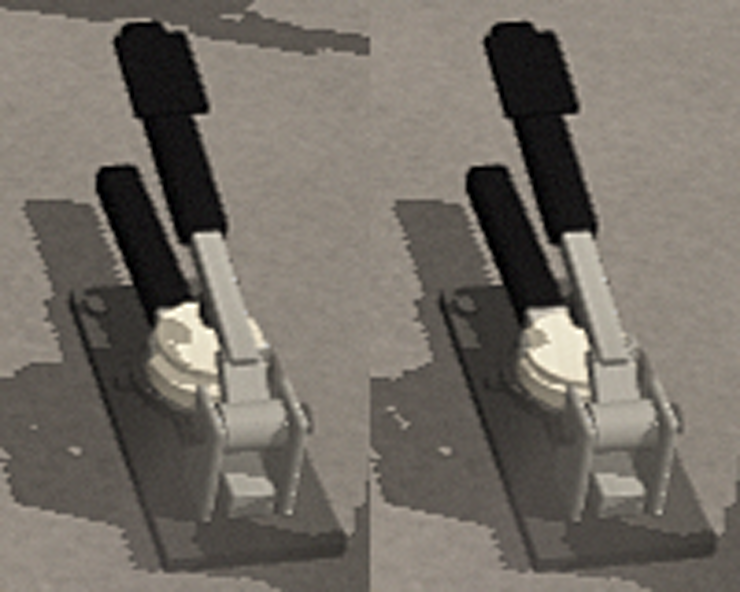

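Before is on the left and after on the right. The lid now sits lower on its base (gap gone at about 545,385), the capsule is in place, and the handle is fully back up.

```bash
python3 -c "
from station import *
print(sign_off())"
```

```text
the job is handed in; nothing more can be done
None
```

I pressed the loaded pliers down to their stop and let go. The after-picture shows the lid shut, the capsule still in the lower jaw and the handle back up; I never went near the other pliers. The job is handed in, but sign-off returned no verdict.

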